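# Square up the spotting tile on the reader stage

### The job

The spotting tile lies askew on the colour reader's stage: take the grey spacer by its tab and lower it upright into the gap between the tile and the stop blocks, down to the bed, at the shallow block, the only place where the gap is wide enough for its foot. With the spacer, push the tile square and flush against the locating fence, and finish while still holding the spacer and keeping the tile firmly pressed there with it. Do not force the spacer onto the deep block, push gently enough not to crack the tile (well under 60 N), and leave the other glassware and tools alone.

Things in the scene. Friction and masses are not known exactly. Their poses are not given: they have to be found in the camera images.
- stage: the colour reader's stage, fixed to the bench: an aluminium bed 220 mm (its x) by 180 mm (its y) by 8 mm thick, origin on the bench level (z 0), so the bed's top is 8 mm above the origin. A steel locating fence runs along the stage's x on the +y side: its straight inner face is at stage y = +50 mm, it is 180 mm long and rises 22 mm above the bed. Behind the fence stands the white reader housing, 85 mm high. On the -y side are two stop blocks
- tile_center (a point): centre of the loose white ceramic spotting tile with 10 dimples: 120 mm (its x, along the fence) by 60 mm (its y, towards the fence) by 12 mm thick, about 250 g, glazed and slippery (it slides and turns at a push of a few N), lying on the bed a few mm short of the fence and slightly askew. Flush, its +y edge touches the fence all along and its centre is at stage y = +20 mm; the point is 6 mm above the bed
- spacer_tab (a point): centre of the upright gripping tab of the grey plastic spacer, which starts standing on the bench: tab 24 mm (its x) by 10 mm (its y) by 44 mm high, on a foot 40 mm (its x) by 16 mm (its y) by 16 mm high; 60 mm high in all, about 100 g. The point is 38 mm above the underside of the foot, and on the middle of foot and tab. The tab is pinched from above across its 10 mm
- stop_shallow: the shallow stop block, fixed on the bed: 60 mm (its x) by 23 mm (its y) by 12 mm high, axes parallel to the stage's; origin on the bed at the middle of its outer edge, at stage y = -65 mm and stage x = +32 or -32 mm (the two blocks may change places); the block runs 23 mm towards +y. Between it and the tile is the wide gap: 32 mm with the tile flush, 20 to 32 mm before. The gap's middle with the tile not yet pushed lies about 35 mm towards +y from the origin
- stop_deep: the deep stop block, beside the other one: 60 mm (its x) by 43 mm (its y) by 12 mm high, origin as for the other at the middle of its outer edge, stage y = -65 mm. Its gap to the tile is at most 12 mm: too narrow for the 16 mm foot
- bulb_a: red rubber pipette bulb lying down, 48 mm ball with 20 to 40 mm necks, 48 mm high; bystander
- bulb_b: second, identical red pipette bulb lying down, 48 mm high; bystander
- beaker_a: glass beaker, 68 mm across, 88 mm high, standing near the spacer; bystander; origin at its underside
- beaker_b: glass beaker, 60 mm across, 75 mm high, beyond the stage; bystander; origin at its underside
- conical: conical glass flask, 76 mm across the foot, 108 mm high; bystander; origin at its underside
- jar: amber glass jar, 54 mm across, 70 mm high; bystander; origin at its underside
- brush: lying cleaning brush, 200 mm long; bystander

How it is judged:
By the outcome, as a careful person would: the job done as asked, in the order asked, and still so for the second after the job is handed in, while the arm keeps its last pose, push and grip.
It also fails if it takes over 56 s, if anything falls off the work surface, if the arm or the gripper's body presses on something with over 40 N, if the wrist force passes 120 N, or if a joint passes its speed limit or range.

### The arm

A 6-joint arm with a two-finger parallel gripper is mounted at the origin on the work surface. World frame = base frame: x ahead of the robot, y to its left, z up, the work surface at z = 0. Lengths are in m, angles in rad, forces in N, time in s.
With the tool pointing down it reaches from about 0.3 to 0.75 m from the base axis. Payload 8.5 kg.
Tool frame: the origin (TCP) lies between the finger pads; the fingertips stand 25 mm ahead of it and the grasp point (between the pads) lies 6 mm ahead of it; z points along the fingers, y is the line along which they close (so a half turn about z gives the same grasp; the last joint's range is limited). The gripper opens to 88 mm and grips with 3 to 60 N. Pads are 18 mm wide; open, the fingers measure 123 mm over their backs; the gripper's body (75 mm by 187 mm) begins 45 mm behind the grasp point.
Start: joints at [1.111, 0.381, 1.297, -0, 1.464, -0.215], TCP at [0.133, 0.534, 0.264] pointing down, gripper open.
Joint ranges: [-3.11, 3.11], [-0.89, 2.33], [0.22, 2.48], [-1.42, 4.56], [0.17, 2.85], [-2.88, 2.88]. Speed limits (rad/s): [2.39, 2.39, 3.14, 3.14, 3.14, 3.14].

### API

Orientations are given as a unit quaternion [x, y, z, w].
In Python, from station import env gives the robot as it stands.
- The arm moves only by the tool apply_moves, never from a script. Its argument "deltas" is a list of rows, each an object with "offset": the shift along the tool's x, y, z in mm, a list of three; "turn": the turn about the tool's z in degrees; "fingers": the opening, from 0 (shut) to 1 (fully open). In form: [{"offset": [dx, dy, dz], "turn": turn, "fingers": fingers}, ...]. A call has 1 to 5 rows; each row is the pose to reach, as a shift and turn from the pose commanded when the call began, along the tool's axes at that moment; what a row does not reach only later rows make up. A row lasts 1/12 s, in which the tool goes at most 41.7 mm and 7.16 degrees, less where a joint would pass 70% of its speed; a pose out of reach is approached as far as the arm can. A call with a gripper value outside its range is refused whole. The fingers move at their own pace and stop on an object; "force" is the grip in N (left out, the last holds). Time passes only in rows, so rows that repeat a pose let the fingers close. It gives the time, the measured TCP pose, the force, the opening and the grip force at its end, in the units of the state.
- env.observe(): the state, without advancing time (a new reading comes with each control period).
- env.get_image(name): name is "scene" or "top" or "wrist"; returns a dict with "frame" (384x512x3 uint8, red, green, blue), "vfov" (degrees; the focal length in pixels is half the picture's height over the tangent of half this angle, whatever the lens; pixels are square), "cx", "cy" (the principal point, pixels), "T" (4x4, takes a point from camera to world coordinates); the wrist camera has in their place "mount" (4x4, takes a point from camera to tool coordinates, whose origin is the TCP and whose axes are the flange's). Camera axes: x right, y down, z forward; pixel columns grow to the right and rows downward; lengths in m; the calibration is good to about 2 mm. A picture is of the moment at which its call begins: read the wrist's pose just before it. There is no depth.
- env.sign_off(): hands the job in; it is judged then, once.
Trained networks look in a picture, given as the dict that the camera call returned (one of the last four; its "shot" number tells which), for a name from the list of things; names that differ only in an ending like _2 or _b are one class to them, and where a whole thing is asked for, a point or a joint stands for the part that bears it (a point fixed in the world has none). Each returns a list of dicts, best first, with "conf" (0 to 1); they miss things now and then, are a little off and sometimes report something else, mostly with a low value. They report only what shows in the picture. A call takes as long as a camera call.
- env.search_frame(picture, target): "location" ([x, y, z] in m, in world coordinates, good to about 4 mm: the middle of the surface that is visible of it).
- env.trace(picture, target): "region" (384x512 bool, what is visible of it).
The state is a dict: "time": time; "joints": joint angles; "dq": joint speeds; "tau": joint torques, N m; "ee_pos": TCP position; "tool_rot": TCP orientation; "force": force on the tool from outside, world axes, zero at the start; "wrist_torque": the same for the moment, N m; "opening": finger opening in m; "grip_force": force on a finger pad.
Only numpy, scipy, OpenCV 4.12 (cv2) and the standard library are available. Lean on these libraries where they do the work, as an engineer would, in place of code of your own. Each camera call takes 0.05 s, during which the arm holds its last target. There are 200 camera calls.

## Working session

There is one attempt and no reset: what is moved stays moved. The work goes in short steps, Python scripts to look and compute and a tool call to move; the robot and the scene stay as the last step left them, time stands still between calls to the robot, and variables do not carry over. Pictures are saved under pics/ and viewed, at most 10 in all, crops included, and the job is handed in when it is done.

Besides the shell and the picture viewer there is one more tool, called after "Request:" by a JSON object that holds its "name" and its "arguments", one argument or row to a line. apply_moves: Moves the arm, as the interface text tells. Its arguments: {"type":"object","properties":{"deltas":{"type":"array"},"force":{"type":"number"}},"required":["deltas"]}

```bash
mkdir -p pics; cat > h.py <<'E'
import numpy as np, cv2
from station import env
from scipy.spatial.transform import Rotation as R
def f(p): return p["frame"].shape[0]/2/np.tan(np.radians(p["vfov"])/2)
def camT(p,s=None):
    if "T" in p: return np.array(p["T"])
    M=np.eye(4); M[:3,:3]=R.from_quat(s["tool_rot"]).as_matrix(); M[:3,3]=s["ee_pos"]
    return M@np.array(p["mount"])
def px2w(p,uv,z,s=None):
    T=camT(p,s); d=T[:3,:3]@np.array([(uv[0]-p["cx"])/f(p),(uv[1]-p["cy"])/f(p),1]); o=T[:3,3]
    return o+d*(z-o[2])/d[2]
def w2px(p,X,s=None):
    q=np.linalg.inv(camT(p,s))@np.append(X,1); return q[:2]/q[2]*f(p)+[p["cx"],p["cy"]]
def save(p,n): cv2.imwrite("pics/"+n,cv2.cvtColor(p["frame"],cv2.COLOR_RGB2BGR))
E
python3 - <<'E'
from h import *
s=env.observe(); print(s["time"],s["ee_pos"],s["tool_rot"],s["opening"])
a=env.get_image("top"); b=env.get_image("scene")
cv2.imwrite("pics/a.png",cv2.cvtColor(cv2.resize(np.hstack([a["frame"],b["frame"]]),(800,300)),4))
save(a,"top.png")
for n in "stage tile_center spacer_tab stop_shallow stop_deep beaker_a conical jar bulb_a brush".split():
    for k,p in (("top",a),("scene",b)):
        for d in env.search_frame(p,n)[:2]: print(n,k,round(d["conf"],2),np.round(d["location"],3))
E
```

```text
0.0 [0.13321307 0.5333719  0.26315321] [ 1.22107756e-01  9.92516587e-01 -6.85430626e-04 -2.25252089e-04] 0.0881518036281608
stage scene 0.89 [ 0.609 -0.213  0.044]
tile_center top 0.82 [ 0.59  -0.152  0.022]
tile_center scene 0.74 [ 0.596 -0.153  0.017]
spacer_tab top 0.71 [0.39  0.165 0.035]
spacer_tab top 0.68 [0.504 0.249 0.023]
spacer_tab scene 0.71 [0.514 0.246 0.022]
spacer_tab scene 0.47 [ 0.635 -0.094  0.022]
stop_shallow top 0.74 [ 0.626 -0.093  0.022]
stop_shallow scene 0.62 [ 0.633 -0.094  0.02 ]
stop_deep top 0.6 [ 0.563 -0.086  0.018]
stop_deep top 0.5 [ 0.575 -0.203  0.076]
stop_deep scene 0.69 [ 0.572 -0.094  0.018]
beaker_a top 0.87 [0.353 0.289 0.043]
beaker_a top 0.76 [ 0.811 -0.075  0.042]
beaker_a scene 0.72 [0.379 0.274 0.057]
beaker_a scene 0.58 [ 0.792 -0.073  0.039]
conical top 0.6 [0.686 0.331 0.044]
conical scene 0.93 [0.711 0.328 0.042]
jar scene 0.83 [ 0.38  -0.362  0.046]
bulb_a top 0.75 [0.718 0.199 0.034]
bulb_a scene 0.78 [0.399 0.166 0.03 ]
bulb_a scene 0.73 [0.734 0.199 0.037]
brush top 0.77 [ 0.562 -0.46   0.018]
brush top 0.33 [0.393 0.163 0.037]
brush scene 0.81 [ 0.573 -0.46   0.015]
```

View pics/a.png

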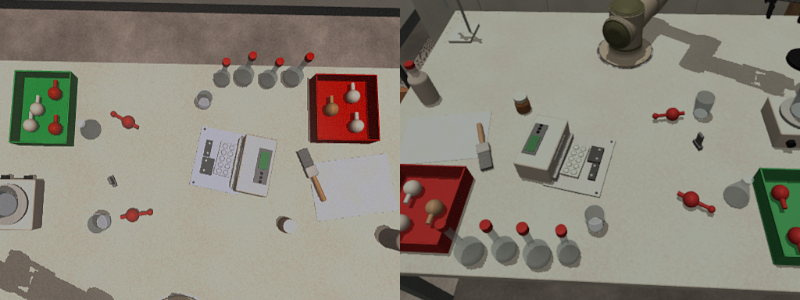

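View pics/top.png

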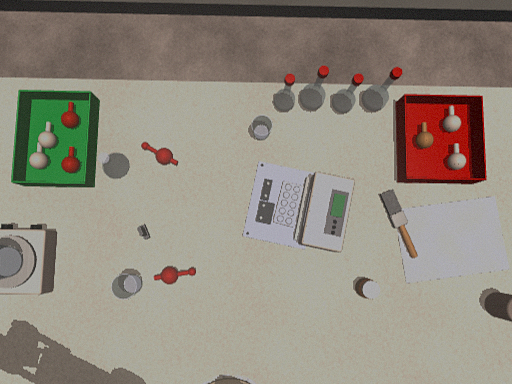

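The top view shows the spacer at about (143,231), the stage at about (300,205) with its +y side to the right (world -y), and the two dark blocks at (267,190) and (264,211). I'm starting towards the spacer.

Request:
{"name": "apply_moves", "arguments": {
  "deltas": [
    {"offset":[-37,-15,0],"turn":0,"fingers":1},
    {"offset":[-74,-31,0],"turn":0,"fingers":1},
    {"offset":[-111,-47,0],"turn":0,"fingers":1},
    {"offset":[-148,-63,0],"turn":0,"fingers":1},
    {"offset":[-185,-79,0],"turn":0,"fingers":1}
  ]
}}

```text
time: 1.52
ee_pos: [0.2948, 0.4108, 0.2639]
tool_rot: [0.122, 0.993, 0.0, 0.0]
force: [0.3, 0.5, 1.0]
opening: 0.0876
grip_force: 0.0
```

Request:
{"name": "apply_moves", "arguments": {
  "deltas": [
    {"offset":[-37,-15,0],"turn":0,"fingers":1},
    {"offset":[-74,-31,0],"turn":0,"fingers":1},
    {"offset":[-111,-47,0],"turn":0,"fingers":1},
    {"offset":[-148,-63,0],"turn":0,"fingers":1},
    {"offset":[-185,-79,0],"turn":0,"fingers":1}
  ]
}}

```text
time: 1.93
ee_pos: [0.4553, 0.289, 0.2639]
tool_rot: [0.122, 0.993, 0.0, 0.0]
force: [0.7, 1.4, 0.7]
opening: 0.0883
grip_force: 0.0
```

```bash
python3 - <<'E'
from h import *
s=env.observe(); p=env.get_image("wrist"); print(s["time"],s["ee_pos"],s["tool_rot"],s["joints"]);print(np.round(p["mount"],3),p["vfov"],w2px(p,[.51,.248,.038],s))
save(p,"w1.png")
for d in env.search_frame(p,"spacer_tab")[:3]: print(round(d["conf"],2),np.round(d["location"],3))
E
```

```text
1.9333 [0.45534186 0.28904884 0.26389699] [1.22202121e-01 9.92505225e-01 8.93466960e-05 1.07548719e-04] [ 3.45964491e-01  3.61662581e-01  1.32684167e+00  6.27553248e-05
  1.45281580e+00 -9.79822549e-01]
[[ 0.    -0.966 -0.258  0.066]
 [ 1.     0.    -0.001  0.   ]
 [ 0.001 -0.258  0.966 -0.121]
 [ 0.     0.     0.     1.   ]] 58.60487985034163 [229.76682311 225.21884573]
0.85 [0.505 0.255 0.032]
```

View pics/w1.png

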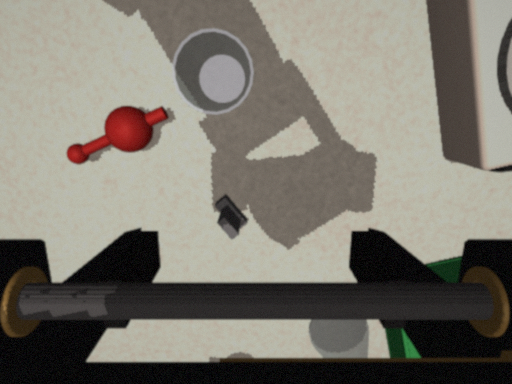

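The spacer shows at about (231,215), near the reported (0.505, 0.255). I need its yaw, so I'm enlarging that spot.

```bash
python3 - <<'E'
import cv2
a=cv2.imread("pics/w1.png")[185:250,195:275]
cv2.imwrite("pics/w1c.png",cv2.resize(cv2.convertScaleAbs(a,alpha=1.8),None,fx=8,fy=8,interpolation=cv2.INTER_CUBIC))
E
```

```text
(no output)
```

View pics/w1c.png

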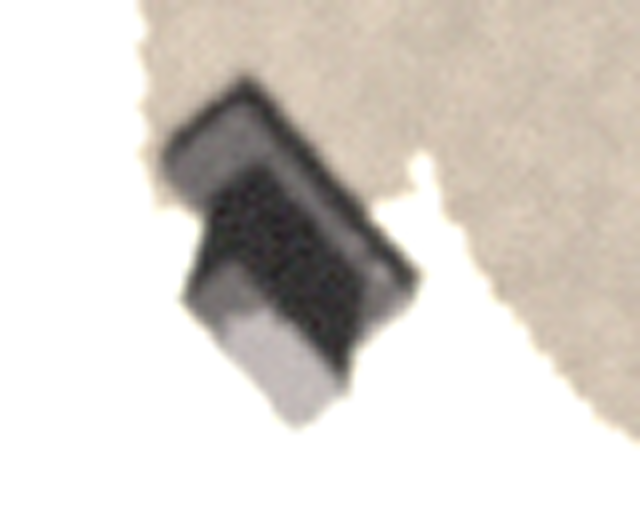

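The crop shows the light tab top with corners at about (185,297), (235,262), (348,388) and (297,428). The foot lies above and to the left of it.

```bash
python3 - <<'E'
from h import *
s=env.observe(); p=env.get_image("wrist")
c=[(185,297),(235,262),(348,388),(297,428)]
w=np.array([px2w(p,(195+u/8-.5+.06,185+v/8-.5+.06),.060,s)[:2] for u,v in c])
print(np.round(w,4),w.mean(0),[np.linalg.norm(w[i]-w[(i+1)%4]) for i in range(4)])
foot=np.array([px2w(p,(195+u/8,185+v/8),z,s)[:2] for u,v,z in((165,165,.0),(247,75,0.),(418,280,0.))]);print(foot, np.linalg.norm(foot[1]-foot[2]))
Rt=R.from_quat(s["tool_rot"]).as_matrix()
for l in (w[2]-w[1]+w[3]-w[0],foot[2]-foot[1]):
    a=np.degrees(np.arctan2(l[1],l[0])); t=Rt.T@np.append(l,0); print("long axis world deg",a,"in tool deg",np.degrees(np.arctan2(t[1],t[0])))
print("center in tool mm",1000*Rt.T@(np.append(w.mean(0),.038)-s["ee_pos"]))
# stage from top
t=env.get_image("top"); save(t,"top2.png")
E
```

```text
[[0.498  0.2388]
 [0.4951 0.2462]
 [0.5148 0.2555]
 [0.5185 0.2478]] [0.50658468 0.24707274] [np.float64(0.007888463864543309), np.float64(0.021840173981711678), np.float64(0.008514723680182993), np.float64(0.02235875026692787)]
[[0.49749961 0.22988786]
 [0.48727754 0.24523218]
 [0.52395853 0.26135571]] 0.040068234754620166
long axis world deg 24.412137885007134 in tool deg 141.2393405412629
long axis world deg 23.728404379069644 in tool deg 141.92307370233948
center in tool mm [-57.03410088 -26.79470395 225.31152356]
```

Request:
{"name": "apply_moves", "arguments": {
  "deltas": [
    {"offset":[-15,-7,20],"turn":-7.1,"fingers":1},
    {"offset":[-30,-14,45],"turn":-14.2,"fingers":1},
    {"offset":[-45,-21,70],"turn":-21.3,"fingers":1},
    {"offset":[-57,-27,95],"turn":-28.4,"fingers":0.8},
    {"offset":[-57,-27,120],"turn":-35.5,"fingers":0.6}
  ]
}}

```text
time: 2.55
ee_pos: [0.5032, 0.2505, 0.1429]
tool_rot: [-0.189, 0.982, -0.0, 0.001]
force: [-0.2, -0.6, -1.3]
opening: 0.0766
grip_force: 0.0
```

```bash
python3 - <<'E'
from h import *
s=env.observe(); p=env.get_image("wrist"); print(s["time"],s["ee_pos"],s["tool_rot"],s["opening"])
save(p,"w2.png")
Rt=R.from_quat(s["tool_rot"]).as_matrix()
print("tab rel mm",1000*Rt.T@(np.array([.5066,.2471,.047])-s["ee_pos"]))
print([np.round(w2px(p,[.5066,.2471,z],s)) for z in (0,.06)])
for d in env.search_frame(p,"spacer_tab")[:2]: print(round(d["conf"],2),np.round(d["location"],3))
E
```

```text
2.55 [0.50321445 0.25053931 0.14287536] [-1.89453951e-01  9.81889429e-01 -6.87621214e-05  5.87096692e-04] 0.07662972455945058
tab rel mm [-1.75489952 -4.41771873 95.8789868 ]
[array([249., 189.]), array([247., 213.])]
0.58 [0.499 0.248 0.045]
```

View pics/w2.png

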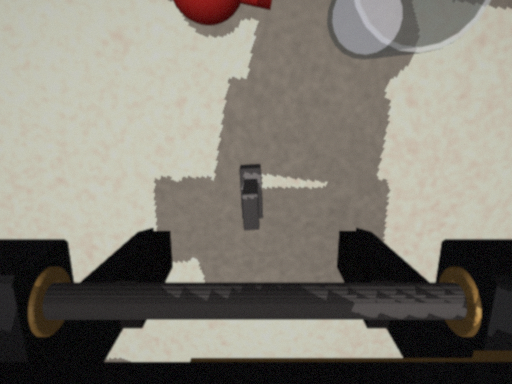

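The spacer stands at (251,195), nearly in line with the pads and within 4 px of the prediction. Descending and gripping.

Request:
{"name": "apply_moves", "arguments": {
  "deltas": [
    {"offset":[-1,-3,30],"turn":-2.5,"fingers":0.6},
    {"offset":[-1,-3,60],"turn":-2.5,"fingers":0.6},
    {"offset":[-1,-3,85],"turn":-2.5,"fingers":0.6},
    {"offset":[-1,-3,90],"turn":-2.5,"fingers":0.6},
    {"offset":[-1,-3,90],"turn":-2.5,"fingers":0.4}
  ]
}}

```text
time: 3.07
ee_pos: [0.5042, 0.2491, 0.0541]
tool_rot: [-0.207, 0.978, 0.0, -0.001]
force: [-0.0, -0.5, -1.0]
opening: 0.0479
grip_force: 0.0
```

Request:
{"name": "apply_moves", "arguments": {
  "deltas": [
    {"offset":[0,0,0],"turn":0,"fingers":0.2},
    {"offset":[0,0,0],"turn":0,"fingers":0},
    {"offset":[0,0,0],"turn":0,"fingers":0},
    {"offset":[0,0,0],"turn":0,"fingers":0},
    {"offset":[0,0,0],"turn":0,"fingers":0}
  ],
  "force": 45
}}

```text
time: 3.48
ee_pos: [0.505, 0.2483, 0.0545]
tool_rot: [-0.208, 0.978, 0.0, 0.001]
force: [0.2, 0.9, 0.1]
opening: 0.0149
grip_force: 0.0
```

Request:
{"name": "apply_moves", "arguments": {
  "deltas": [
    {"offset":[0,0,0],"turn":0,"fingers":0},
    {"offset":[0,0,0],"turn":0,"fingers":0},
    {"offset":[0,0,0],"turn":0,"fingers":0},
    {"offset":[0,0,-3],"turn":0,"fingers":0},
    {"offset":[0,0,-30],"turn":0,"fingers":0}
  ]
}}

```text
time: 3.9
ee_pos: [0.5029, 0.2476, 0.0805]
tool_rot: [-0.208, 0.978, -0.0, -0.004]
force: [0.3, -0.7, -1.6]
opening: 0.0095
grip_force: 45.0
```

Request:
{"name": "apply_moves", "arguments": {
  "deltas": [
    {"offset":[0,-10,-40],"turn":7.1,"fingers":0},
    {"offset":[5,-35,-70],"turn":14.2,"fingers":0},
    {"offset":[8,-65,-95],"turn":21.3,"fingers":0},
    {"offset":[10,-98,-115],"turn":28.4,"fingers":0},
    {"offset":[12,-135,-130],"turn":35.5,"fingers":0}
  ]
}}

```text
time: 4.32
ee_pos: [0.5487, 0.1191, 0.2159]
tool_rot: [0.103, 0.995, 0.0, 0.001]
force: [0.6, 0.3, -1.3]
opening: 0.0095
grip_force: 45.0
```

Request:
{"name": "apply_moves", "arguments": {
  "deltas": [
    {"offset":[-20,-31,0],"turn":0,"fingers":0},
    {"offset":[-41,-63,0],"turn":0,"fingers":0},
    {"offset":[-62,-95,0],"turn":0,"fingers":0},
    {"offset":[-83,-127,0],"turn":0,"fingers":0},
    {"offset":[-104,-159,0],"turn":0,"fingers":0}
  ]
}}

```text
time: 4.73
ee_pos: [0.6189, -0.0585, 0.2136]
tool_rot: [0.101, 0.995, 0.0, -0.0]
force: [-0.1, -0.2, -1.3]
opening: 0.0098
grip_force: 45.0
```

Request:
{"name": "apply_moves", "arguments": {
  "deltas": [
    {"offset":[-18,-29,0],"turn":0,"fingers":0},
    {"offset":[-35,-58,0],"turn":0,"fingers":0},
    {"offset":[-35,-58,0],"turn":0,"fingers":0}
  ]
}}

```text
time: 4.98
ee_pos: [0.6423, -0.1262, 0.2125]
tool_rot: [0.103, 0.995, -0.001, -0.0]
force: [-0.2, 0.6, -1.5]
opening: 0.0096
grip_force: 45.0
```

```bash
python3 - <<'E'
from h import *
s=env.observe(); p=env.get_image("wrist"); print(s["time"],s["ee_pos"],s["tool_rot"],s["opening"],s["force"])
save(p,"w3.png"); cv2.imwrite("pics/w3b.png",cv2.resize(cv2.imread("pics/w3.png"),(800,600),interpolation=cv2.INTER_CUBIC))
for n in "tile_center stop_shallow stop_deep stage".split():
    for d in env.search_frame(p,n)[:2]: print(n,round(d["conf"],2),np.round(d["location"],3),np.round(w2px(p,d["location"],s)))
np.savez("w3.npz",e=s["ee_pos"],r=s["tool_rot"],m=p["mount"],v=p["vfov"],c=[p["cx"],p["cy"]])
E
```

```text
4.9833 [ 0.64228934 -0.12617602  0.21251963] [ 1.02993305e-01  9.94681778e-01 -6.87445576e-04 -2.59197311e-04] 0.009557476118112742 [-0.15512211  0.58722019 -1.47613719]
tile_center 0.7 [ 0.588 -0.154  0.026] [211. 123.]
stop_deep 0.61 [ 0.566 -0.094  0.021] [272.  83.]
stage 0.66 [ 0.569 -0.205  0.088] [124. 116.]
```

View pics/w3b.png

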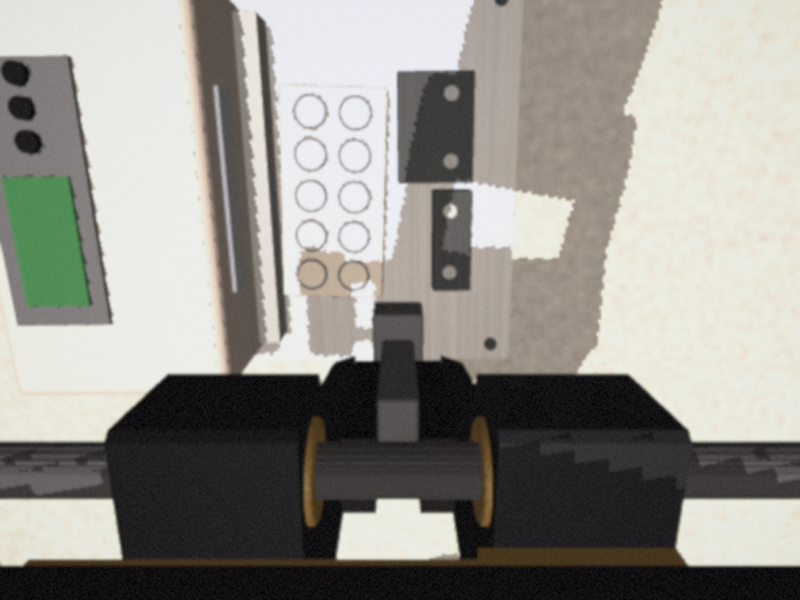

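The wrist picture (at 800x600) shows the deep block at (398–474, 70–183) and the shallow block at (432–470, 190–291). The tile's corners are at about (279,84), (388,88), (380,297) and (285,295), with the fence to its left. The spacer is gripped upright.

```bash
python3 - <<'E'
from h import *
z=np.load("w3.npz"); s=dict(ee_pos=z["e"],tool_rot=z["r"]); p=dict(frame=np.zeros((384,512)),vfov=float(z["v"]),cx=z["c"][0],cy=z["c"][1],mount=z["m"])
k=512/800
P=lambda u,v,h: px2w(p,(u*k-.18,v*k-.18),h,s)[:2]
D=np.array([P(*c,.02) for c in((398,72),(474,70),(475,183),(397,182))])
S=np.array([P(*c,.02) for c in((432,190),(470,190),(470,291),(432,291))])
T=np.array([P(*c,.02) for c in((279,84),(388,88),(380,297),(285,295))])
F=np.array([P(*c,.03) for c in((262,15),(282,343))])
ang=lambda d:np.degrees(np.arctan2(d[1],d[0]))
for n,q in (("D",D),("S",S),("T",T)): print(n,np.round(q,4).tolist(),"sides",np.round([np.linalg.norm(q[i]-q[(i+1)%4]) for i in range(4)],4),"edge ang",ang(q[3]-q[0]),ang(q[2]-q[1]))
print("F",F,ang(F[1]-F[0]))
o=ang(S[2]-D[1]); print("outer edge ang",o)
# stage frame: x axis either dir; use along edge unit e (world +x-ish), n towards the fence
for o in (o,ang(F[1]-F[0])):
    e=np.array([np.cos(np.radians(o)),np.sin(np.radians(o))]); n=np.array([e[1],-e[0]])
    org=S[1:3].mean(0)
    for nm,q in (("D",D),("S",S),("T",T),("F",F)): print(nm,"e,n mm:",np.round(np.c_[(q-org)@e,(q-org)@n]*1000,1).tolist())
    goal=org+n*.035; print("goal",goal)
    Rt=R.from_quat(s["tool_rot"]).as_matrix(); print("in tool",1000*Rt.T@(np.append(goal,.2125)-s["ee_pos"]),"tool x ang",ang(Rt[:2,0])-180,o)
E
```

```text
D [[0.533, -0.1035], [0.5405, -0.0629], [0.5998, -0.0724], [0.5901, -0.1161]] sides [0.0413 0.0601 0.0447 0.0585] edge ang -12.37210137994852 -9.172513577383521
S [[0.5987, -0.0973], [0.6031, -0.0759], [0.6621, -0.0861], [0.6574, -0.1086]] sides [0.0218 0.0598 0.0229 0.0598] edge ang -10.87420210318084 -9.827675195408691
T [[0.5256, -0.1686], [0.5398, -0.1106], [0.6546, -0.1401], [0.6417, -0.1961]] sides [0.0597 0.1185 0.0575 0.1193] edge ang -13.349024551940742 -14.429314214060893
F [[ 0.49338945 -0.16667356]
 [ 0.66801627 -0.20285343]] -11.705156129510375
outer edge ang -10.833540907365709
D e,n mm: [[-93.6, 40.8], [-93.9, -0.5], [-33.8, -2.3], [-35.1, 42.4]]
S e,n mm: [[-30.3, 22.4], [-29.9, 0.5], [29.9, -0.5], [29.5, 22.4]]
T e,n mm: [[-88.7, 106.1], [-85.6, 46.4], [32.7, 53.9], [30.5, 111.3]]
F e,n mm: [[-120.6, 110.3], [57.7, 113.0]]
goal [ 0.6260149  -0.11539936]
in tool [1.81372116e+01 7.21357199e+00 1.61594664e-02] tool x ang -11.823147477254281 -10.833540907365709
D e,n mm: [[-93.0, 42.2], [-93.9, 0.9], [-33.8, -1.8], [-34.5, 42.9]]
S e,n mm: [[-29.9, 22.8], [-29.9, 1.0], [29.9, -1.0], [29.9, 21.9]]
T e,n mm: [[-87.0, 107.4], [-84.8, 47.7], [33.6, 53.4], [32.2, 110.8]]
F e,n mm: [[-118.9, 112.1], [59.4, 112.1]]
goal [ 0.62549273 -0.11529531]
in tool [1.86696210e+01 7.20842605e+00 1.63659176e-02] tool x ang -11.823147477254281 -11.705156129510375
```

Request:
{"name": "apply_moves", "arguments": {
  "deltas": [
    {"offset":[18,6,20],"turn":0,"fingers":0},
    {"offset":[18,6,55],"turn":0,"fingers":0},
    {"offset":[18,6,90],"turn":0,"fingers":0},
    {"offset":[18,6,112],"turn":0,"fingers":0},
    {"offset":[18,6,112],"turn":0,"fingers":0}
  ]
}}

```text
time: 5.65
ee_pos: [0.6229, -0.1089, 0.0974]
tool_rot: [0.1, 0.995, 0.001, -0.004]
force: [-0.2, 0.8, -1.4]
opening: 0.0097
grip_force: 45.0
```

```bash
python3 - <<'E'
from h import *
s=env.observe(); p=env.get_image("wrist"); print(s["time"],s["ee_pos"],s["tool_rot"],s["opening"],s["force"])
save(p,"w4.png"); cv2.imwrite("pics/w4b.png",cv2.resize(cv2.convertScaleAbs(p["frame"][40:340,110:510,::-1],alpha=1.3),(800,600),interpolation=cv2.INTER_CUBIC))
org=np.array([.6325,-.0811]); o=np.radians(-11.4); e=np.array([np.cos(o),np.sin(o)]); n=np.array([e[1],-e[0]])
d=s["ee_pos"][:2]-org; print("e,n",d@e*1000,d@n*1000)
z=np.load("w3.npz"); s3=dict(ee_pos=z["e"],tool_rot=z["r"])
q=px2w(p,(398*.64-.18,304*.64-.18),.2125-.0535,s3); print("foot front in tool",1000*R.from_quat(s3["tool_rot"]).as_matrix().T@(q-s3["ee_pos"]))
E
```

```text
5.65 [ 0.62285027 -0.10892339  0.09742426] [ 0.09964983  0.99501316  0.00113861 -0.00417558] 0.009698857959642999 [-0.2248406   0.83521088 -1.40093438]
e,n -3.9598523239607966 29.181806618155584
foot front in tool [18.61987157  0.1744896  53.52640009]
```

View pics/w4b.png

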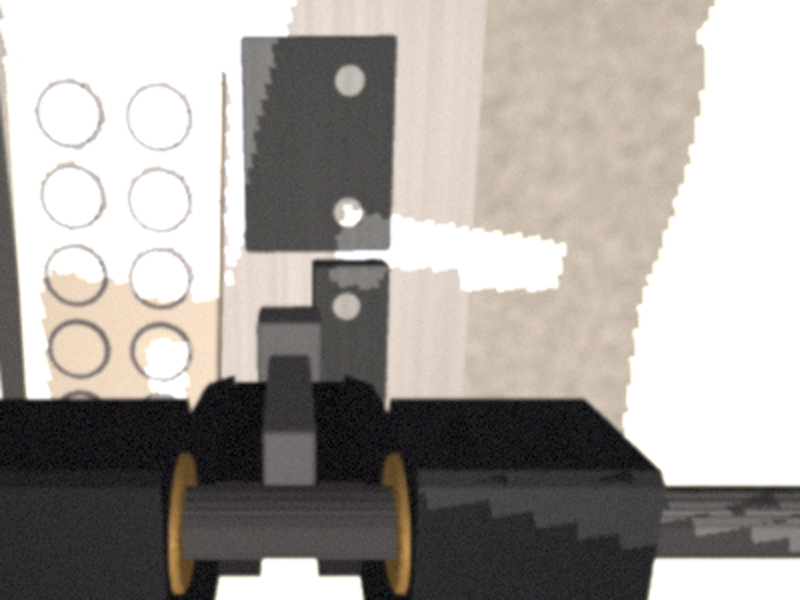

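The foot, at (258–320, 310–), overlaps the shallow block's inner edge (x≈313) by a little. The pose agrees, with n = 29 mm where 36.5 is wanted. I'm correcting sideways before lowering.

Request:
{"name": "apply_moves", "arguments": {
  "deltas": [
    {"offset":[-3,-7,0],"turn":0,"fingers":0},
    {"offset":[-3,-7,0],"turn":0,"fingers":0},
    {"offset":[-3,-7,0],"turn":0,"fingers":0},
    {"offset":[-3,-7,0],"turn":0,"fingers":0},
    {"offset":[-3,-7,0],"turn":0,"fingers":0}
  ]
}}

```text
time: 6.12
ee_pos: [0.6268, -0.1185, 0.1026]
tool_rot: [0.1, 0.995, -0.0, 0.001]
force: [-0.4, -0.5, -1.3]
opening: 0.0096
grip_force: 45.0
```

```bash
cat >> h.py <<'E'
def en(s):
    org=np.array([.6325,-.0811]); o=np.radians(-11.4); e=np.array([np.cos(o),np.sin(o)]); n=np.array([e[1],-e[0]])
    d=np.array(s["ee_pos"][:2])-org; F=np.array(s["force"])
    M=R.from_quat(s["tool_rot"]).as_matrix()
    print("t",s["time"],"e,n,z",np.round([d@e*1000,d@n*1000,s["ee_pos"][2]*1000],1),"Fe,Fn,Fz",np.round([F[:2]@e,F[:2]@n,F[2]],1),"yaw",round(np.degrees(np.arctan2(-M[1,0],-M[0,0])),2),"tilt zaxis",np.round(M[:,2],4))
E
python3 - <<'E'
from h import *
s=env.observe(); en(s); p=env.get_image("wrist"); en(env.observe())
z=np.load("w3.npz")
def pts(c,h): return px2w(p,(110+c[0]/2-.25,40+c[1]/2-.25),h,s4)[:2]
# re-measure from w4 crop (pose of that shot)
s4=dict(ee_pos=[.62285027,-.10892339,.09742426],tool_rot=[.09964983,.99501316,.00113861,-.00417558])
org=np.array([.6325,-.0811]); o=np.radians(-11.4); e=np.array([np.cos(o),np.sin(o)]); n=np.array([e[1],-e[0]])
for nm,c,h in (("deep TL",(243,38),.02),("deep BL",(247,250),.02),("deep TR",(396,37),.02),("deep BR",(389,250),.02),("shal TL",(313,261),.02),("shal TR",(387,262),.02),("tile r top",(224,75),.02),("tile r bottom",(221,370),.02),("foot L",(258,323),.044),("foot R",(320,322),.044)):
    d=pts(c,h)-org; print(nm,np.round([d@e*1000,d@n*1000],1))
E
```

```text
t 6.1167 e,n,z [  1.8  37.8 102.6] Fe,Fn,Fz [-0.3  0.6 -1.3] yaw -11.53 tilt zaxis [ 1.3e-03 -5.0e-04 -1.0e+00]
t 6.1667 e,n,z [  1.7  37.7 102.4] Fe,Fn,Fz [ 0.6  0.1 -0.8] yaw -11.52 tilt zaxis [ 8.e-04 -4.e-04 -1.e+00]
deep TL [-93.1  41.6]
deep BL [-34.7  41.4]
deep TR [-93.4  -0.1]
deep BR [-34.7  -0.3]
shal TL [-31.4  22. ]
shal TR [-31.1   0.1]
tile r top [-83.6  47. ]
tile r bottom [ 2.6 50. ]
foot L [-19.3  37.3]
foot R [-19.5  20.8]
```

The pose has settled at n ≈ 37.7 mm. The foot needs about 36, the middle of the gap between 23 and 49.5 mm. I'm lowering slowly with a small shift.

Request:
{"name": "apply_moves", "arguments": {
  "deltas": [
    {"offset":[0,1.5,4],"turn":0,"fingers":0},
    {"offset":[0,1.5,10],"turn":0,"fingers":0},
    {"offset":[0,1.5,16],"turn":0,"fingers":0},
    {"offset":[0,1.5,21],"turn":0,"fingers":0},
    {"offset":[0,1.5,23],"turn":0,"fingers":0}
  ]
}}

```text
time: 6.58
ee_pos: [0.6264, -0.1168, 0.0774]
tool_rot: [0.1, 0.995, 0.0, -0.001]
force: [-0.2, -0.4, -0.8]
opening: 0.0096
grip_force: 45.0
```

Request:
{"name": "apply_moves", "arguments": {
  "deltas": [
    {"offset":[0,0,3],"turn":0,"fingers":0},
    {"offset":[0,0,6],"turn":0,"fingers":0},
    {"offset":[0,0,9],"turn":0,"fingers":0},
    {"offset":[0,0,11],"turn":0,"fingers":0},
    {"offset":[0,0,12],"turn":0,"fingers":0}
  ]
}}

```text
time: 7.0
ee_pos: [0.6268, -0.1169, 0.0664]
tool_rot: [0.1, 0.995, 0.0, -0.0]
force: [-0.4, 0.3, -1.3]
opening: 0.0096
grip_force: 45.0
```

```bash
python3 - <<'E'
from h import *
s=env.observe(); en(s); p=env.get_image("wrist"); en(env.observe())
cv2.imwrite("pics/w5b.png",cv2.resize(cv2.convertScaleAbs(p["frame"][40:340,110:510,::-1],alpha=1.2),(800,600),interpolation=cv2.INTER_CUBIC))
E
```

```text
t 7.0 e,n,z [ 1.5 36.2 66.4] Fe,Fn,Fz [-0.5 -0.2 -1.3] yaw -11.53 tilt zaxis [-3.e-04  1.e-04 -1.e+00]
t 7.05 e,n,z [ 1.5 36.2 66.4] Fe,Fn,Fz [ 0.1 -0.7 -1.6] yaw -11.53 tilt zaxis [-3.e-04  1.e-04 -1.e+00]
```

View pics/w5b.png

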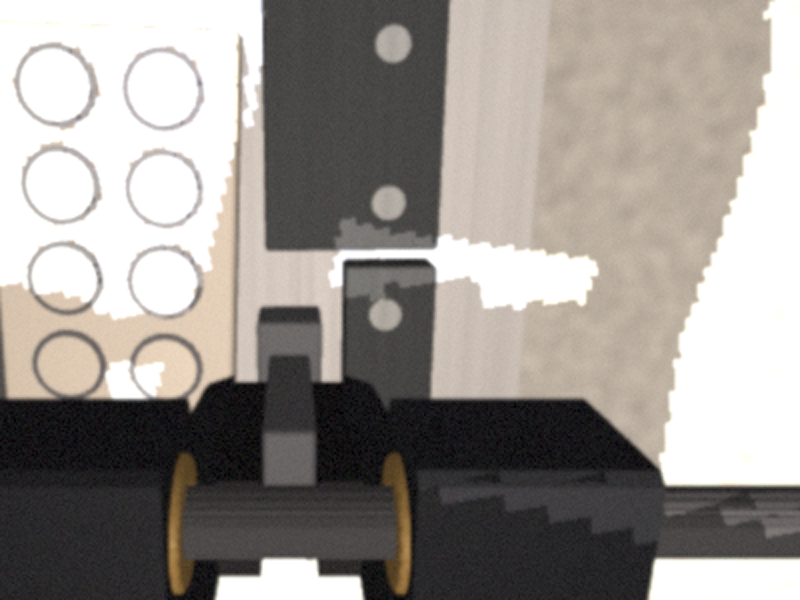

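The foot, at (258–320), sits in the gap between the tile edge (x≈237) and the shallow block (x≈343), clear on both sides. I'm lowering it to the bed.

Request:
{"name": "apply_moves", "arguments": {
  "deltas": [
    {"offset":[0,0,1],"turn":0,"fingers":0},
    {"offset":[0,0,2],"turn":0,"fingers":0},
    {"offset":[0,0,3],"turn":0,"fingers":0},
    {"offset":[0,0,3],"turn":0,"fingers":0},
    {"offset":[0,0,3],"turn":0,"fingers":0}
  ]
}}

```text
time: 7.47
ee_pos: [0.6269, -0.1169, 0.0638]
tool_rot: [0.1, 0.995, -0.0, -0.0]
force: [0.1, -0.3, -1.0]
opening: 0.0097
grip_force: 45.0
```

Request:
{"name": "apply_moves", "arguments": {
  "deltas": [
    {"offset":[0,0,0.5],"turn":0,"fingers":0},
    {"offset":[0,0,1],"turn":0,"fingers":0},
    {"offset":[0,0,1],"turn":0,"fingers":0}
  ]
}}

```text
time: 7.72
ee_pos: [0.6269, -0.117, 0.0627]
tool_rot: [0.1, 0.995, -0.0, -0.0]
force: [-0.3, 0.2, -1.5]
opening: 0.0097
grip_force: 45.0
```

Request:
{"name": "apply_moves", "arguments": {
  "deltas": [
    {"offset":[0,0,0.5],"turn":0,"fingers":0},
    {"offset":[0,0,1],"turn":0,"fingers":0},
    {"offset":[0,0,1],"turn":0,"fingers":0}
  ]
}}

```text
time: 7.97
ee_pos: [0.6269, -0.117, 0.0622]
tool_rot: [0.1, 0.995, -0.0, 0.0]
force: [-1.3, -0.0, 4.7]
opening: 0.0095
grip_force: 45.0
```

Request:
{"name": "apply_moves", "arguments": {
  "deltas": [
    {"offset":[0,0,0.4],"turn":0,"fingers":0},
    {"offset":[0,0,0.8],"turn":0,"fingers":0},
    {"offset":[0,0,0.8],"turn":0,"fingers":0}
  ]
}}

```text
time: 8.22
ee_pos: [0.627, -0.117, 0.0623]
tool_rot: [0.1, 0.995, -0.0, 0.0]
force: [-4.5, 0.3, 9.9]
opening: 0.0096
grip_force: 45.0
```

The spacer is on the bed (Fz rises to 10 N, z stays at 62.2). I'm easing the load and pushing gently towards the fence.

Request:
{"name": "apply_moves", "arguments": {
  "deltas": [
    {"offset":[0,-1,-0.8],"turn":0,"fingers":0},
    {"offset":[0,-2.5,-0.8],"turn":0,"fingers":0},
    {"offset":[0,-4,-0.8],"turn":0,"fingers":0},
    {"offset":[0,-5,-0.8],"turn":0,"fingers":0},
    {"offset":[0,-6,-0.8],"turn":0,"fingers":0}
  ]
}}

```text
time: 8.63
ee_pos: [0.6262, -0.1224, 0.0623]
tool_rot: [0.1, 0.995, 0.0, 0.001]
force: [0.7, 4.2, 6.8]
opening: 0.0099
grip_force: 45.0
```

Request:
{"name": "apply_moves", "arguments": {
  "deltas": [
    {"offset":[0,-0.7,0],"turn":0,"fingers":0},
    {"offset":[0,-1.4,0],"turn":0,"fingers":0},
    {"offset":[0,-2,0],"turn":0,"fingers":0},
    {"offset":[0,-2.5,0],"turn":0,"fingers":0},
    {"offset":[0,-3,0],"turn":0,"fingers":0}
  ]
}}

```text
time: 9.05
ee_pos: [0.6257, -0.1249, 0.0623]
tool_rot: [0.1, 0.995, 0.001, 0.001]
force: [1.8, 6.3, 5.4]
opening: 0.0097
grip_force: 45.0
```

```bash
python3 -c "
from h import *
en(env.observe())"
```

```text
t 9.05 e,n,z [ 2.  44.3 62.3] Fe,Fn,Fz [ 0.5 -6.5  5.4] yaw -11.53 tilt zaxis [ 0.0019  0.0016 -1.    ]
```

Request:
{"name": "apply_moves", "arguments": {
  "deltas": [
    {"offset":[0,-0.6,0],"turn":0,"fingers":0},
    {"offset":[0,-1.2,0],"turn":0,"fingers":0},
    {"offset":[0,-1.8,0],"turn":0,"fingers":0},
    {"offset":[0,-2.4,0],"turn":0,"fingers":0},
    {"offset":[0,-2.4,0],"turn":0,"fingers":0}
  ]
}}

```text
time: 9.47
ee_pos: [0.6252, -0.1268, 0.0623]
tool_rot: [0.1, 0.995, 0.001, 0.001]
force: [0.9, 8.6, 6.0]
opening: 0.0096
grip_force: 45.0
```

Request:
{"name": "apply_moves", "arguments": {
  "deltas": [
    {"offset":[0,-0.5,0],"turn":0,"fingers":0},
    {"offset":[0,-1,0],"turn":0,"fingers":0},
    {"offset":[0,-1.5,0],"turn":0,"fingers":0},
    {"offset":[0,-1.5,0],"turn":0,"fingers":0}
  ]
}}

```text
time: 9.8
ee_pos: [0.625, -0.1271, 0.0623]
tool_rot: [0.1, 0.995, 0.002, 0.001]
force: [1.7, 13.7, 7.3]
opening: 0.0092
grip_force: 45.1
```

```bash
python3 - <<'E'
from h import *
s=env.observe(); en(s); p=env.get_image("wrist"); en(env.observe())
cv2.imwrite("pics/w6b.png",cv2.resize(p["frame"][0:300,60:460,::-1],(800,600),interpolation=cv2.INTER_CUBIC))
E
```

```text
t 9.8 e,n,z [ 1.7 46.5 62.3] Fe,Fn,Fz [ -1.1 -13.7   7.3] yaw -11.51 tilt zaxis [ 0.0019  0.0044 -1.    ]
t 9.85 e,n,z [ 1.7 46.5 62.3] Fe,Fn,Fz [ -0.4 -13.8   7. ] yaw -11.5 tilt zaxis [ 0.0019  0.0042 -1.    ]
```

View pics/w6b.png

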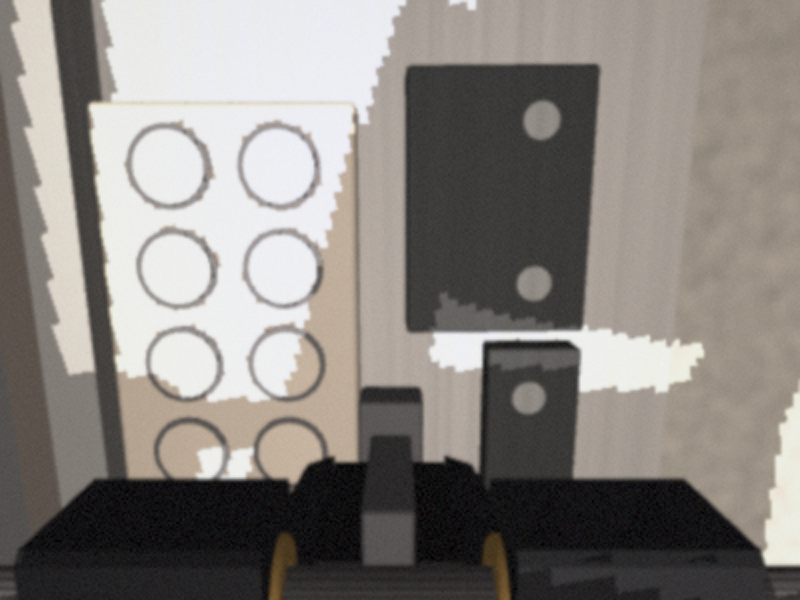

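The tile's left edge, (89,102) to (123,480), meets the dark fence face with no visible gap, and its right edge bears on the spacer foot. I'm checking the angle numerically.

```bash
python3 - <<'E'
from h import *
s=env.observe(); p=env.get_image("wrist"); g=cv2.cvtColor(p["frame"],cv2.COLOR_RGB2GRAY)
org=np.array([.6325,-.0811]); o=np.radians(-11.4); e=np.array([np.cos(o),np.sin(o)]); n=np.array([e[1],-e[0]])
for nm,a,b in (("tile right",(357,112),(357,385)),("tile left",(89,102),(127,478)),("deep in",(408,70),(407,328)),("shal in",(484,345),(482,475)),("fence top",(52,0),(108,478))):
    h=.03 if "fence" in nm else .02
    q=[px2w(p,(60+u/2-.25,v/2-.25),h,s)[:2] for u,v in(a,b)]; d=q[1]-q[0]
    print(nm,np.round([[(x-org)@e*1000,(x-org)@n*1000] for x in q],1).tolist(),np.degrees(np.arctan2(d[1],d[0])))
for r in range(60,230,20): print(r, g[r,60+20:60+80:2].tolist()) if r%60==0 else 0
E
```

```text
tile right [[-84.0, 53.3], [-21.0, 54.1]] -12.197832377618782
tile left [[-86.1, 112.7], [3.4, 113.3]] -11.78872244560432
deep in [[-92.6, 42.0], [-35.2, 41.9]] -11.334429324244848
shal in [[-31.0, 23.2], [2.9, 22.5]] -10.312041765934996
fence top [[-103.9, 113.8], [-0.8, 113.7]] -11.34263850985972
60 [217, 217, 217, 217, 217, 215, 132, 65, 66, 64, 68, 62, 98, 190, 235, 234, 237, 236, 237, 237, 235, 237, 236, 235, 236, 236, 236, 236, 234, 228]
120 [153, 209, 215, 215, 215, 217, 218, 218, 218, 198, 96, 64, 67, 68, 65, 104, 227, 236, 238, 237, 237, 238, 237, 238, 239, 236, 202, 150, 185, 229]
180 [105, 123, 125, 128, 124, 126, 188, 212, 213, 214, 214, 212, 216, 180, 67, 67, 68, 68, 93, 224, 238, 237, 237, 239, 238, 238, 207, 155, 231, 239]
```

```bash
cat >> h.py <<'E'
def flush():
    s=env.observe(); p=env.get_image("wrist"); en(s)
    g=cv2.GaussianBlur(cv2.cvtColor(p["frame"],cv2.COLOR_RGB2GRAY),(3,3),0).astype(float)
    org=np.array([.6325,-.0811]); o=np.radians(-11.4); e=np.array([np.cos(o),np.sin(o)]); n=np.array([e[1],-e[0]])
    def edge(rows,lo,hi,h,th,fall,guess):
        out=[]
        for r in rows:
            c0=int(guess(r)); seg=g[r,c0-9:c0+10]; d=np.diff(seg)*(-1 if fall else 1)
            i=int(np.argmax(d)); 
            if d[i]<15 or i<1 or i>len(d)-2: continue
            y0,y1,y2=d[i-1:i+2]; sub=.5*(y0-y2)/(y0-2*y1+y2)
            x=px2w(p,(c0-9+i+.5+sub,r),h,s)[:2]-org; out.append((x@e*1000,x@n*1000))
        out=np.array(out); k=np.polyfit(out[:,0],out[:,1],1)
        for _ in range(3):
            res=np.abs(np.polyval(k,out[:,0])-out[:,1]); out=out[res<max(.6,2*np.median(res))]; k=np.polyfit(out[:,0],out[:,1],1)
        return len(out),round(np.degrees(np.arctan(k[0])),2),"n at e=-85,0:",np.round(np.polyval(k,[-85,0]),2)
    R1=range(56,225)
    print("fence top",edge(R1,0,0,.03,0,True,lambda r:60+(52+56*(2*r)/478)/2))
    print("tile left",edge(R1,0,0,.02,0,False,lambda r:60+(89+38*(2*r-102)/376)/2))
    print("deep in",edge(range(40,160),0,0,.02,0,True,lambda r:60+408/2))
    print("tile right",edge(range(62,190),0,0,.02,0,True,lambda r:60+357/2))
E
python3 -c "
from h import *
flush()"
```

```text
t 9.9 e,n,z [ 1.7 46.5 62.3] Fe,Fn,Fz [ -0.7 -13.3   7.3] yaw -11.51 tilt zaxis [ 0.002   0.0042 -1.    ]
fence top (169, np.float64(-0.28), 'n at e=-85,0:', array([114.22, 113.8 ]))
tile left (169, np.float64(0.12), 'n at e=-85,0:', array([112.99, 113.17]))
deep in (120, np.float64(-0.23), 'n at e=-85,0:', array([42.6 , 42.26]))
tile right (102, np.float64(-0.13), 'n at e=-85,0:', array([54.6 , 54.41]))
```

The tile is within about 0.2–0.4° of the fence line. I'm pressing a bit firmer and comparing.

Request:
{"name": "apply_moves", "arguments": {
  "deltas": [
    {"offset":[0,-0.6,0],"turn":0,"fingers":0},
    {"offset":[0,-1.2,0],"turn":0,"fingers":0},
    {"offset":[0,-1.8,0],"turn":0,"fingers":0},
    {"offset":[0,-2.2,0],"turn":0,"fingers":0},
    {"offset":[0,-2.2,0],"turn":0,"fingers":0}
  ],
  "force": 60
}}

```text
time: 10.37
ee_pos: [0.6246, -0.1275, 0.0624]
tool_rot: [0.1, 0.995, 0.004, 0.001]
force: [2.9, 20.9, 8.3]
opening: 0.0096
grip_force: 60.3
```

```bash
python3 -c "
from h import *
flush()"
```

```text
t 10.3667 e,n,z [ 1.5 47.  62.4] Fe,Fn,Fz [ -1.3 -21.    8.3] yaw -11.49 tilt zaxis [ 0.0019  0.0072 -1.    ]
fence top (169, np.float64(-0.29), 'n at e=-85,0:', array([114.22, 113.79]))
tile left (169, np.float64(-0.03), 'n at e=-85,0:', array([113.34, 113.3 ]))
deep in (120, np.float64(-0.26), 'n at e=-85,0:', array([42.73, 42.33]))
tile right (105, np.float64(-0.27), 'n at e=-85,0:', array([55.06, 54.66]))
```

The tile squared up another 0.15° and now runs parallel to the blocks. I'm turning the spacer 1° so that its end nearer the tile's middle leads, which makes sure the far end is seated.

Request:
{"name": "apply_moves", "arguments": {
  "deltas": [
    {"offset":[0,0,0],"turn":0.5,"fingers":0},
    {"offset":[0,0,0],"turn":1,"fingers":0},
    {"offset":[0,0,0],"turn":1,"fingers":0},
    {"offset":[0,-0.5,0],"turn":1,"fingers":0},
    {"offset":[0,-0.5,0],"turn":1,"fingers":0}
  ]
}}

```text
time: 10.83
ee_pos: [0.6246, -0.1276, 0.0624]
tool_rot: [0.108, 0.994, 0.004, 0.001]
force: [3.7, 22.4, 9.5]
opening: 0.0097
grip_force: 60.4
```

```bash
python3 -c "
from h import *
flush()"
```

```text
t 10.8333 e,n,z [ 1.5 47.1 62.4] Fe,Fn,Fz [ -0.8 -22.7   9.5] yaw -12.45 tilt zaxis [ 0.0021  0.0076 -1.    ]
fence top (169, np.float64(-0.3), 'n at e=-85,0:', array([114.2 , 113.75]))
tile left (169, np.float64(-0.05), 'n at e=-85,0:', array([113.35, 113.28]))
deep in (120, np.float64(-0.32), 'n at e=-85,0:', array([42.66, 42.18]))
tile right (120, np.float64(-0.25), 'n at e=-85,0:', array([54.99, 54.62]))
```

The tile no longer moves. Its near edge is at stage y ≈ -10 mm as it should be, parallel within measuring error, and held with a steady 22 N. Handing in.

```bash
python3 -c "
from h import *
en(env.observe()); print(env.sign_off())"
```

```text
t 10.8833 e,n,z [ 1.5 47.2 62.4] Fe,Fn,Fz [ -1.2 -23.5   9.1] yaw -12.45 tilt zaxis [ 0.0021  0.0075 -1.    ]
the job is handed in; nothing more can be done
None
```

The job is handed in at 10.9 s: the gripper still holds the spacer on the bed at the shallow block, pressing the tile against the fence with about 23 N. The last pictures show the tile flush and square within measuring error (0.25° at most).

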